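# Seat the mirror in its three-point mount

## Robot

A 6-joint arm with a two-finger parallel gripper is mounted at the origin on a cart in front of the work surface, level with it; the furniture and walls round the work are solid. World frame = base frame: x ahead of the robot, y to its left, z up, the work surface at z = 0. Lengths are in m, angles in degrees, forces in N, time in s.
With the tool pointing down it reaches from about 0.275 to 0.85 m from the base axis. Payload 19 kg.
Tool frame: the origin (TCP) lies on the centre line of the jaws, within the pads' length; the fingertips stand 14 mm ahead of it and the grasp point (between the pads) lies 5 mm behind it; z points along the fingers, x is the direction in which the jaws open and shut, and the axes are right-handed (so a half turn about z gives the same grasp; the last joint's range is limited). The gripper opens to 85 mm and grips with 20 to 120 N. Pads are 22 mm wide; open, the fingers measure 114 mm over their backs; the gripper's body (76 mm by 85 mm) begins 54 mm behind the grasp point. The pads swing forward as they close: fully open they stand 13 mm farther back than shut.
Start: joints at [-74.656, 8.623, 82.357, -0, 89.026, -7.678], TCP at [0.225, -0.529, 0.245] pointing down, gripper open.
Joint ranges: [-160.23, 160.23], [-39.13, 120.54], [6.94, 153.29], [-79.49, 259.48], [9.18, 160.14], [-161.06, 161.06]. Speed limits (degrees/s): [108.29, 108.29, 127.2, 172.46, 172.46, 172.46].

## Interface

Orientations are given as [roll, pitch, yaw] about the fixed x, y, z axes, in that order (R = Rz(yaw) Ry(pitch) Rx(roll)).
In Python, from plant import observe, viewer, ticket gives the robot as it stands.
- The arm moves only by the tool arm_command, never from a script. Its argument "moves" is a list of rows, each a list of 3 entries, a list of its own where there are three numbers: the opening, from 0 (shut) to 1 (fully open), then the shift along the tool's x, y, z in mm, then the turn, a rotation vector about the tool's x, y, z in degrees. A call has 1 to 12 rows; each row is the pose to reach, as a shift and turn from the pose commanded when the call began, along the tool's axes at that moment; what a row does not reach only later rows make up. A row lasts 1/10 s, in which the tool goes at most 50 mm and 8.59 degrees, less where a joint would pass 70% of its speed; a pose out of reach is approached as far as the arm can. A call with a gripper value outside its range is refused whole. The fingers move at their own pace and stop on an object; "force" is the grip in N (left out, the last holds). Time passes only in rows, so rows that repeat a pose let the fingers close. It gives the time, the measured TCP pose, the force and the opening at its end, in the units of the state.
- observe(): the state, without advancing time (a new reading comes with each control period).
- viewer.camera(name): name is "scene" or "top"; returns a dict with "pixels" (400x640x3 uint8, blue, green, red), "K" (3x3 intrinsics, pixels), "rvec" (rotation vector, rad) and "tvec" (3), from world to camera coordinates, as OpenCV has them. Camera axes: x right, y down, z forward; pixel columns grow to the right and rows downward; lengths in m; the calibration is good to about 2 mm. A picture is of the moment at which its call begins. There is no depth.
- ticket.finish_job(): hands the job in, once; it reports no verdict.
Trained networks look in a picture, given as the dict that the camera call returned (one of the last four; its "shot" number tells which), for a name from the list of things; names that differ only in an ending like _2 or _b are one class to them, and where a whole thing is asked for, a point or a joint stands for the part that bears it (a point fixed in the world has none). Each returns a list of dicts, best first, with "score" (0 to 1); they miss things now and then, are a little off and sometimes report something else, mostly with a low value. They report only what shows in the picture. A call takes as long as a camera call. They do not tell look-alikes from the thing itself.
- viewer.spot_in(picture, label): "extent" ([left, top, right, bottom] in pixels, round what is visible of it).
- viewer.outline_of(picture, label): "region" (400x640 bool, what is visible of it) and "extent" ([left, top, right, bottom] in pixels, round what is visible of it).
The state is a dict: "time": time; "joints": joint angles; "qd": joint speeds; "tau": joint torques, N m; "position": TCP position; "ee_rot": TCP orientation; "contact_force": force on the tool from outside, world axes, zero at the start; "wrist_torque": the same for the moment, N m; "width": finger opening in m.
Only numpy, scipy, OpenCV 4.12 (cv2) and the standard library are available. Lean on these libraries where they do the work, as an engineer would, in place of code of your own. Each camera call takes 0.05 s, during which the arm holds its last target.

## Task

Pick up the round mirror cell by the bar on its back and seat it, glass side down, in the three-point mount: against both upright posts, down flat on all three pads and under the sprung catch, so that it cannot rock. Be gentle, it is glass: feel for the posts and press no harder than it needs, leave the other things on the bench alone, and let go of it.

Things in the scene. Friction and masses are not known exactly. Their poses are not given: they have to be found in the camera images.
- mirror: Mirror cell: plain round aluminium flange 60 mm in diameter, 10 mm thick, glass down, with a steel bar grip on its back, 34 mm long (its x), 12 wide (y), 28 tall, centred; overall height 38 mm. 0.2 to 0.4 kg. Origin: centre of the underside; z up. Fits any way round. A press of up to 20 N is safe; the glass chips if the contact forces between cell and mount (clamping ones too) add up to over 40 N.
- mount: Three-point mount, fixed: dark foot plate 164 x 92 x 12 mm (x, y, z) carrying an aluminium seat with pads, posts and catch. Origin: centre of the foot's underside on the bench; x points from catch to posts, z up. The seat is locked in a slot, up to 7 mm either way along x, which no reading shows (catch, posts and pads shift with it): all x values given are for its middle place.
- mount_home (a point): Fixed point of the mount, 26 mm above its origin, where the underside's centre of the seated mirror lies if the seat is at mid slot; else up to 7 mm from it along x. Three ball pads have their tops at this height, at (x, y) = (-21, 0), (12, 18), (12, -18) mm from here. With the bar along the mount's x, fingers at its sides clear posts and catch.
- mount_posts (a point): Fixed point midway between the two upright round-topped steel posts (seat at mid slot), at the height of their tops: 27.6 mm in x and 35 mm up from mount_home. The posts are 10 mm in diameter, axes 21.5 mm either side in y; the seated flange's rim bears on both, which also centres it sideways.
- catch (a joint): Stroke (m) of the sprung catch: steel ball nose, radius 8 mm, centre (-34.9, 0, 14) mm from mount_home when out (0); slides back to -x by up to 8 mm; 4.2 N when out, +1.2 N per mm. Behind it a block, x -69 to -43, 21 mm up. Flange level and on both posts: 5 to 12 N straight down takes its rim under the nose (stroke up to 3 mm, then under 1.5); over 2 mm short of the posts it jams on top.
- weight_100: Bystander: steel balance weight with a knob, 27 mm in diameter, 35 mm tall, upright. Origin: centre of the underside.
- tweezers: Bystander: steel tweezers 132 x 12 x 8 mm lying flat. Origin: centre of the underside.
- hex_key_4: Bystander: small black hex key 68 x 26 x 5 mm lying flat. Origin: centre of the underside.
There are look-alikes about, which are no part of the job. There is more than one size of the mount; the one meant has the size given above.

How it is judged:
By the outcome, as a careful person would: the job done as asked, in the order asked, and still so for the second after the job is handed in, with the robot touching nothing.
It also fails if it takes over 64 s, if anything falls off the work surface, if the arm or the gripper's body presses on something with over 40 N, if the wrist force passes 120 N, or if a joint passes its speed limit or range.

## Working session

There is one attempt and no reset: what is moved stays moved. The work goes in short steps, Python scripts to look and compute and a tool call to move; the robot and the scene stay as the last step left them, time stands still between calls to the robot, and variables do not carry over. Pictures are saved under pics/ and viewed, and the job is handed in when it is done.

Besides the shell and the picture viewer there is one more tool, called after ">>>" as name(argument=value, ...), one argument or row to a line, values as JSON. arm_command: Moves the arm, as the interface text tells. Its arguments: {"type":"object","properties":{"moves":{"type":"array","items":{"type":"array"}},"force":{"type":"number"}},"required":["moves"]}

```bash
ls; mkdir -p pics; cat > h.py <<'E'
import numpy as np, cv2
from plant import observe, viewer, ticket
def proj(c,P):
    p,_=cv2.projectPoints(np.array(P,float).reshape(-1,1,3),c['rvec'],c['tvec'],c['K'],None); return p.reshape(-1,2)
def back(c,uv,z):
    R=cv2.Rodrigues(np.array(c['rvec'],float))[0]; t=np.array(c['tvec'],float).ravel()
    C=-R.T@t; uv=np.array(uv,float).reshape(-1,2)
    out=[]
    for u,v in uv:
        d=R.T@np.linalg.inv(c['K'])@np.array([u,v,1.]); out.append(C+d*(z-C[2])/d[2])
    return np.array(out)
E
python3 - <<'E'
from h import *
s=observe(); print({k:np.round(v,3).tolist() for k,v in s.items()})
for n in ('scene','top'):
    c=viewer.camera(n); cv2.imwrite(f'pics/{n}0.png',c['pixels'])
    for l in ('mirror','mount','weight_100','tweezers','hex_key_4','catch','mount_posts'):
        try:
            for r in viewer.spot_in(c,l)[:4]:
                e=r['extent']; print(n,l,round(r['score'],2),np.round(e,1).tolist(), back(c,[[(e[0]+e[2])/2,(e[1]+e[3])/2]],0.02).round(3).tolist())
        except Exception as ex: print(l,ex)
E
```

```text
pics
{'time': 0.0, 'joints': [-74.655, 8.649, 82.39, 0.0, 89.026, -7.677], 'qd': [-0.132, -0.013, 0.027, -0.019, 0.073, 0.044], 'tau': [-0.002, -71.305, -57.087, -0.001, 0.009, -0.0], 'position': [0.225, -0.529, 0.245], 'ee_rot': [-179.991, 0.065, -66.978], 'contact_force': [-0.734, -0.593, -0.624], 'wrist_torque': [-0.0, -0.023, 0.012], 'width': 0.086}
scene mirror 0.81 [250.9, 212.3, 282.0, 237.4] [[0.543, -0.023, 0.02]]
scene mirror 0.62 [356.2, 298.1, 371.8, 334.0] [[0.727, 0.154, 0.02]]
scene mount 0.94 [334.1, 193.1, 390.4, 276.4] [[0.566, 0.157, 0.02]]
scene weight_100 0.5 [288.5, 269.1, 299.2, 291.0] [[0.661, 0.035, 0.02]]
scene tweezers 0.53 [220.4, 265.6, 277.5, 311.3] [[0.677, -0.041, 0.02]]
scene hex_key_4 0.68 [354.7, 296.1, 365.6, 336.7] [[0.727, 0.148, 0.02]]
scene catch 0.65 [362.0, 192.6, 369.3, 215.6] [[0.494, 0.166, 0.02]]
scene mount_posts 0.93 [295.7, 140.1, 336.1, 191.3] [[0.392, 0.067, 0.02]]
scene mount_posts 0.68 [334.8, 193.7, 389.3, 280.7] [[0.571, 0.156, 0.02]]
top mirror 0.8 [350.2, 204.8, 375.7, 230.5] [[0.529, -0.031, 0.02]]
top mount 0.79 [295.5, 263.9, 332.6, 311.5] [[0.377, 0.075, 0.02]]
top mount 0.74 [254.0, 165.7, 299.0, 241.3] [[0.559, 0.158, 0.02]]
top weight_100 0.64 [327.2, 151.6, 340.6, 167.0] [[0.658, 0.033, 0.02]]
top weight_100 0.35 [253.7, 166.5, 302.9, 241.6] [[0.558, 0.154, 0.02]]
top tweezers 0.67 [347.1, 137.3, 390.5, 174.0] [[0.666, -0.044, 0.02]]
top catch 0.56 [268.2, 217.0, 275.4, 221.7] [[0.525, 0.168, 0.02]]
top mount_posts 0.97 [252.8, 169.9, 300.7, 241.7] [[0.554, 0.158, 0.02]]
top mount_posts 0.85 [301.4, 257.3, 334.5, 317.3] [[0.378, 0.067, 0.02]]
```

View pics/scene0.png

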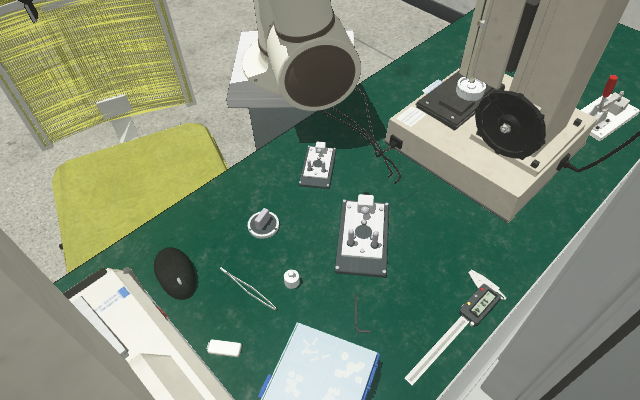

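View pics/top0.png

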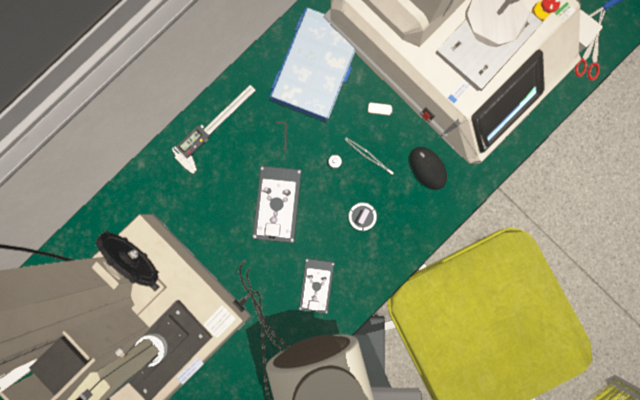

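```bash
python3 - <<'E'
from h import *
for n,(a,b,c_,d) in (('scene',(230,130,410,290)),('top',(240,150,400,320))):
    im=cv2.imread(f'pics/{n}0.png')[b:d,a:c_]
    cv2.imwrite(f'pics/{n}0z.png',cv2.resize(im,None,fx=(4 if n=='scene' else 3.5),fy=(3.5 if n=='top' else 3.7),interpolation=cv2.INTER_CUBIC))
E
```

```text
(no output)
```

View pics/scene0z.png

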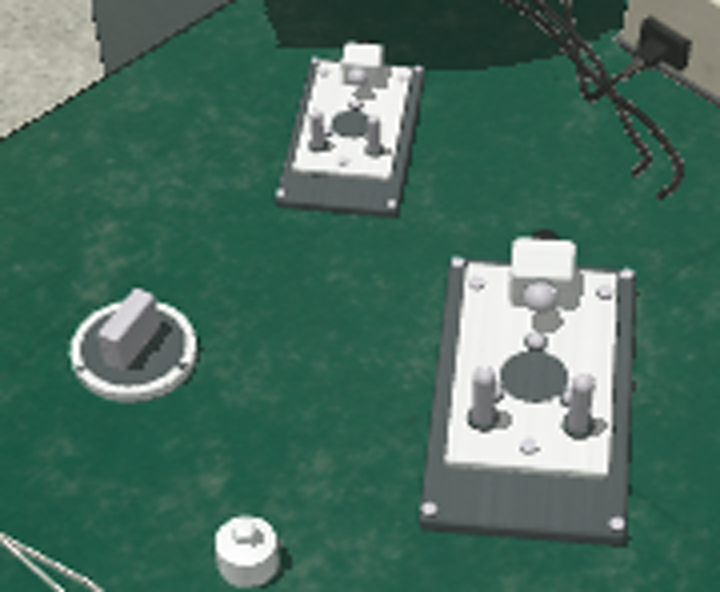

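View pics/top0z.png

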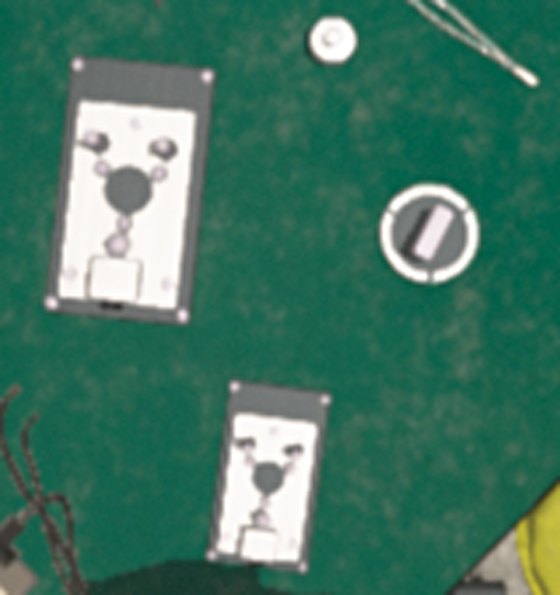

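```bash
python3 - <<'E'
from h import *
for n in ('scene','top'):
    c=viewer.camera(n)
    R=cv2.Rodrigues(np.array(c['rvec'],float))[0]; print(n,'C',(-R.T@np.array(c['tvec']).ravel()).round(3))
    rs=viewer.outline_of(c,'mount')+viewer.outline_of(c,'mount_posts')
    for r in rs:
        m=np.array(r['region']).astype(np.uint8); rc=cv2.minAreaRect(cv2.findNonZero(m)); bx=cv2.boxPoints(rc)
        w=back(c,bx,0.012)[:,:2]; print('mount',round(r['score'],2),w.round(3).tolist(),w.mean(0).round(4), [round(float(np.linalg.norm(w[i]-w[i-1])),3) for i in range(4)])
    for r in viewer.outline_of(c,'mirror'):
        m=np.array(r['region']).astype(np.uint8); ys,xs=np.nonzero(m); print('mirror',r['score'],r['extent'],m.sum(),back(c,[[xs.mean(),ys.mean()]],0.01).round(4))
E
```

```text
scene C [1.067 0.107 0.746]
mount 0.62 [[0.642, 0.105], [0.451, 0.118], [0.462, 0.221], [0.65, 0.195]] [0.5513 0.1599] [0.091, 0.191, 0.104, 0.19]
mount 0.56 [[0.438, 0.032], [0.299, 0.044], [0.316, 0.111], [0.452, 0.093]] [0.3764 0.07  ] [0.063, 0.139, 0.069, 0.137]
mount 0.71 [[0.642, 0.105], [0.451, 0.118], [0.462, 0.22], [0.65, 0.195]] [0.5513 0.1595] [0.09, 0.192, 0.103, 0.19]
mount 0.66 [[0.438, 0.032], [0.302, 0.044], [0.319, 0.111], [0.452, 0.093]] [0.3777 0.0699] [0.063, 0.136, 0.069, 0.134]
mirror 0.92 [248.2, 211.8, 280.6, 240.0] 707 [[ 0.534  -0.0315  0.01  ]]
top C [0.507 0.061 0.923]
mount 0.77 [[0.328, 0.11], [0.44, 0.095], [0.431, 0.03], [0.319, 0.045]] [0.3796 0.07  ] [0.065, 0.113, 0.065, 0.113]
mount 0.57 [[0.483, 0.212], [0.645, 0.197], [0.636, 0.105], [0.473, 0.121]] [0.5591 0.1588] [0.091, 0.163, 0.092, 0.163]
mount 0.72 [[0.327, 0.11], [0.443, 0.095], [0.434, 0.031], [0.319, 0.047]] [0.381  0.0706] [0.064, 0.116, 0.064, 0.116]
mount 0.67 [[0.483, 0.212], [0.646, 0.197], [0.637, 0.105], [0.473, 0.121]] [0.5597 0.1587] [0.091, 0.164, 0.092, 0.164]
mirror 0.8 [348.0, 203.8, 379.2, 231.7] 605 [[ 0.5315 -0.0307  0.01  ]]
```

```bash
python3 - <<'E'
from h import *
c=viewer.camera('top'); d=viewer.camera('scene')
a=cv2.resize(c['pixels'][198:238,340:385],None,fx=13,fy=13,interpolation=cv2.INTER_NEAREST)
cv2.imwrite('pics/bar.png',a)
a=cv2.resize(c['pixels'][160:246,246:306],None,fx=6.5,fy=6.5,interpolation=cv2.INTER_NEAREST)
b=cv2.resize(d['pixels'][188:284,326:396],None,fx=5.5,fy=5.5,interpolation=cv2.INTER_NEAREST)
H=max(a.shape[0],b.shape[0]); z=np.zeros((H,a.shape[1]+b.shape[1],3),np.uint8); z[:a.shape[0],:a.shape[1]]=a; z[:b.shape[0],a.shape[1]:]=b; print(a.shape,b.shape)
cv2.imwrite('pics/mt.png',z)
# corners fit
ang=np.radians(-5.3); o=np.array([.5594,.1588])
def W(x,y,z): return [o[0]+x*np.cos(ang)-y*np.sin(ang),o[1]+x*np.sin(ang)+y*np.cos(ang),z]
for n,p in dict(home=W(0,0,.026),postL=W(.0276,.0215,.061),postR=W(.0276,-.0215,.061),nose=W(-.0349,0,.040),padb=W(-.021,0,.026),p1=W(.012,.018,.026),p2=W(.012,-.018,.026)).items(): print(n,proj(c,p).round(1),proj(d,p).round(1))
E
```

```text
(559, 390, 3) (528, 385, 3)
home [[276.  203.4]] [[363.4 230.1]]
postL [[265.4 188.4]] [[375.8 232.3]]
postR [[285.8 190.3]] [[351.2 230.4]]
nose [[273.7 219.2]] [[364.8 210.5]]
padb [[275.1 213. ]] [[364.  220.9]]
p1 [[268.4 197.1]] [[372.9 236.2]]
p2 [[284.8 198.7]] [[353.2 234.7]]
```

View pics/bar.png

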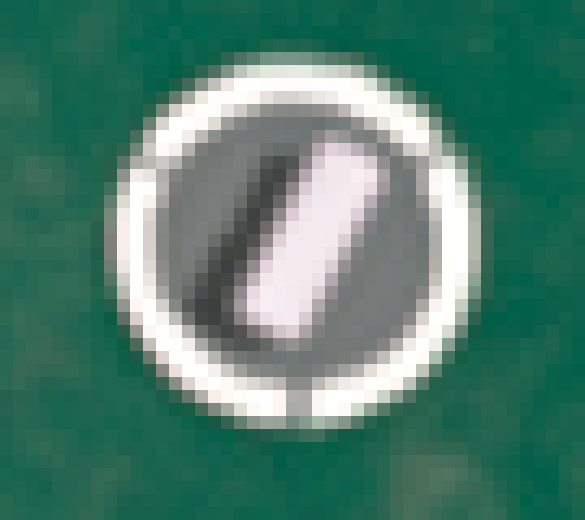

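View pics/mt.png

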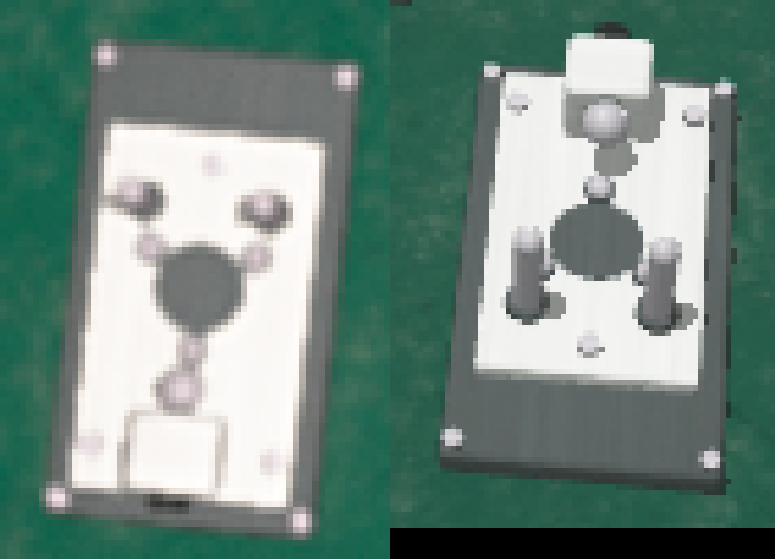

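```bash
cat >> h.py <<'E'
from scipy.spatial.transform import Rotation as Ro
def rel(p,yaw,s=None,roll=180,pitch=0):
    s=s or observe(); R0=Ro.from_euler('xyz',s['ee_rot'],degrees=True); R1=Ro.from_euler('xyz',[roll,pitch,yaw],degrees=True)
    print('shift mm',(R0.inv().apply(np.array(p)-s['position'])*1000).round(1).tolist(),'turn',(R0.inv()*R1).as_rotvec(degrees=True).round(2).tolist())
def st():
    s=observe(); print({k:np.round(s[k],4).tolist() for k in('time','position','ee_rot','contact_force','wrist_torque','width')})
E
python3 - <<'E'
from h import *
c=viewer.camera('top'); d=viewer.camera('scene')
im=c['pixels'].astype(int)
sub=im[206:228,355:372]; m=(sub.min(2)>200)
n,l,s,ce=cv2.connectedComponentsWithStats(m.astype(np.uint8))
for i in range(1,n):
    if s[i][4]>20:
        ys,xs=np.nonzero(l==i); pts=np.c_[xs+355,ys+206]; w=back(c,pts,.038)[:,:2]; cv=np.linalg.eigh(np.cov(w.T)); v=cv[1][:,1]
        print(s[i],w.mean(0).round(4),np.degrees(np.arctan2(v[1],v[0])).round(1),np.sqrt(12*cv[0]).round(4))
        print('scene proj', proj(d,[*w.mean(0),.038]))
for r in viewer.outline_of(c,'mirror'): pass
# ring of flange: bright/grey vs green
g=(im[...,1]-im[...,2]>25)
sub=~g[196:240,340:388]; n,l,s,ce=cv2.connectedComponentsWithStats(sub.astype(np.uint8)); i=1+np.argmax(s[1:,4]); cc,_=cv2.findContours((l==i).astype(np.uint8),0,1); e=cv2.fitEllipse(max(cc,key=len)); print(e, back(c,[[e[0][0]+340,e[0][1]+196]],.01).round(4))
di=d['pixels'].astype(int); g=(di[...,1]-di[...,2]>25)
sub=~g[200:246,240:290]; n,l,s,ce=cv2.connectedComponentsWithStats(sub.astype(np.uint8)); i=1+np.argmax(s[1:,4]); ys,xs=np.nonzero(l==i);print(s[i]+[240,200,0,0,0])
rel([.531,-.031,.12],64.6)
E
```

```text
[ 4  3 10 15 71] [ 0.5323 -0.0306] 152.8 [0.0103 0.0315]
scene proj [[261.63462701 214.3881671 ]]
((22.033618927001953, 20.324750900268555), (27.680683135986328, 28.12103843688965), 95.1517562866211) [[ 0.5321 -0.03    0.01  ]]
[248 208  33  31 716]
shift mm [-338.8, -476.6, 125.3] turn [-0.01, 0.0, -131.58]
```

>>> arm_command(
  moves=[
    [1, [-339, -477, 110], [0, 0, -130]],
    [1, [-339, -477, 110], [0, 0, -130]],
    [1, [-339, -477, 110], [0, 0, -130]],
    [1, [-339, -477, 110], [0, 0, -130]],
    [1, [-339, -477, 110], [0, 0, -130]],
    [1, [-339, -477, 110], [0, 0, -130]],
    [1, [-339, -477, 110], [0, 0, -130]],
    [1, [-339, -477, 110], [0, 0, -130]],
    [1, [-339, -477, 110], [0, 0, -130]],
    [1, [-339, -477, 110], [0, 0, -130]],
    [1, [-339, -477, 110], [0, 0, -130]],
    [1, [-339, -477, 110], [0, 0, -130]],
  ],
  force=70,
)

```text
time: 2.65
position: [0.5321, -0.0284, 0.135]
ee_rot: [180.0, -0.0, 36.5]
contact_force: [0.1, -1.8, 1.0]
width: 0.0852
```

```bash
python3 - <<'E'
from h import *
st(); rel([.532,-.0305,.12],63)
E
```

```text
{'time': 2.65, 'position': [0.5321, -0.0284, 0.135], 'ee_rot': [179.9887, -0.0203, 36.536], 'contact_force': [0.1251, -1.7562, 0.9829], 'wrist_torque': [0.0188, -0.0078, -0.066], 'width': 0.0852}
shift mm [-1.3, 1.7, 15.0] turn [0.02, -0.02, -26.46]
```

>>> arm_command(
  moves=[
    [1, [0, 0, 0], [0, 0, -8.5]],
    [1, [0, 0, 0], [0, 0, -17]],
    [1, [0, 0, 0], [0, 0, -26]],
    [1, [0, 0, 0], [0, 0, -26]],
    [1, [0, 0, 0], [0, 0, -26]],
    [1, [0, 0, 0], [0, 0, -26]],
  ],
)

```text
time: 3.25
position: [0.5313, -0.0308, 0.1354]
ee_rot: [180.0, -0.0, 61.9]
contact_force: [-0.8, 0.0, 0.6]
width: 0.0855
```

```bash
python3 - <<'E'
from h import *
st(); rel([.532,-.0305,.028],63)
for n in('scene','top'): cv2.imwrite(f'pics/{n}1.png',viewer.camera(n)['pixels'])
a=cv2.imread('pics/scene1.png')[140:290,190:410]; cv2.imwrite('pics/s1z.png',cv2.resize(a,None,fx=3.5,fy=3.5))
st()
E
```

```text
{'time': 3.25, 'position': [0.5313, -0.0308, 0.1354], 'ee_rot': [179.997, -0.0058, 61.9235], 'contact_force': [-0.8194, 0.0105, 0.6214], 'wrist_torque': [-0.0652, -0.005, 0.0059], 'width': 0.0855}
shift mm [0.6, 0.5, 107.4] turn [0.0, -0.01, -1.08]
{'time': 3.35, 'position': [0.5313, -0.0307, 0.1354], 'ee_rot': [179.9984, -0.0057, 62.0042], 'contact_force': [0.4928, 0.0398, -0.6791], 'wrist_torque': [0.0213, 0.0219, -0.0233], 'width': 0.0856}
```

View pics/s1z.png

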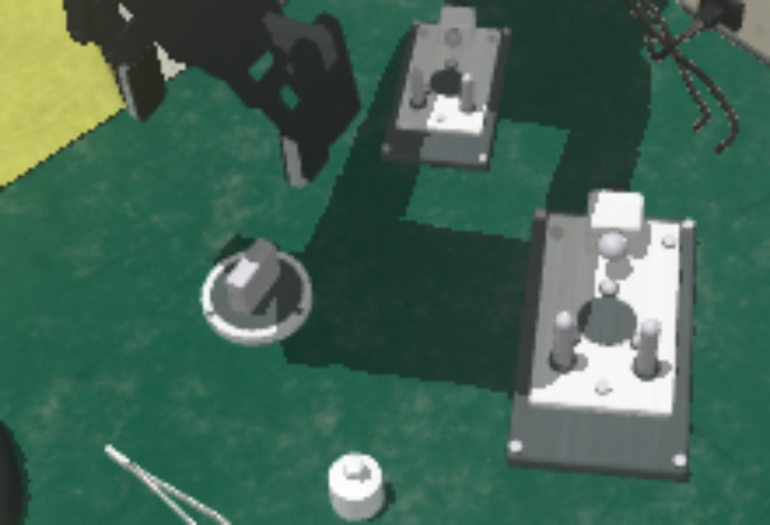

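>>> arm_command(
  moves=[
    [1, [0.5, 0.5, 40], [0, 0, -1]],
    [1, [0.5, 0.5, 75], [0, 0, -1]],
    [1, [0.5, 0.5, 95], [0, 0, -1]],
    [1, [0.5, 0.5, 104], [0, 0, -1]],
    [1, [0.5, 0.5, 106], [0, 0, -1]],
    [1, [0.5, 0.5, 106], [0, 0, -1]],
    [1, [0.5, 0.5, 106], [0, 0, -1]],
  ],
)

```text
time: 4.05
position: [0.5326, -0.0306, 0.0305]
ee_rot: [179.9, -0.0, 63.1]
contact_force: [-0.5, 0.5, 0.4]
width: 0.0854
```

>>> arm_command(
  moves=[
    [0, [0, 0, 0], [0, 0, 0]],
    [0, [0, 0, 0], [0, 0, 0]],
    [0, [0, 0, 0], [0, 0, 0]],
    [0, [0, 0, 0], [0, 0, 0]],
    [0, [0, 0, 0], [0, 0, 0]],
    [0, [0, 0, 0], [0, 0, 0]],
    [0, [0, 0, 0], [0, 0, 0]],
    [0, [0, 0, 0], [0, 0, 0]],
  ],
)

```text
time: 4.85
position: [0.5321, -0.0305, 0.0295]
ee_rot: [180.0, -0.0, 63.2]
contact_force: [-0.3, -0.3, 5.0]
width: 0.0104
```

```bash
python3 - <<'E'
from h import *
st()
c=viewer.camera('scene')['pixels']; cv2.imwrite('pics/s2z.png',cv2.resize(c[140:290,190:410],None,fx=3.5,fy=3.5))
st()
E
```

```text
{'time': 4.85, 'position': [0.5321, -0.0305, 0.0295], 'ee_rot': [179.9824, -0.0092, 63.1535], 'contact_force': [-0.3033, -0.2912, 5.0244], 'wrist_torque': [0.0088, 0.1574, 0.0021], 'width': 0.0104}
{'time': 4.9, 'position': [0.5321, -0.0305, 0.0295], 'ee_rot': [179.9824, -0.0095, 63.1532], 'contact_force': [-0.9211, -0.1567, 5.4422], 'wrist_torque': [-0.0151, 0.1713, 0.0185], 'width': 0.0106}
```

View pics/s2z.png

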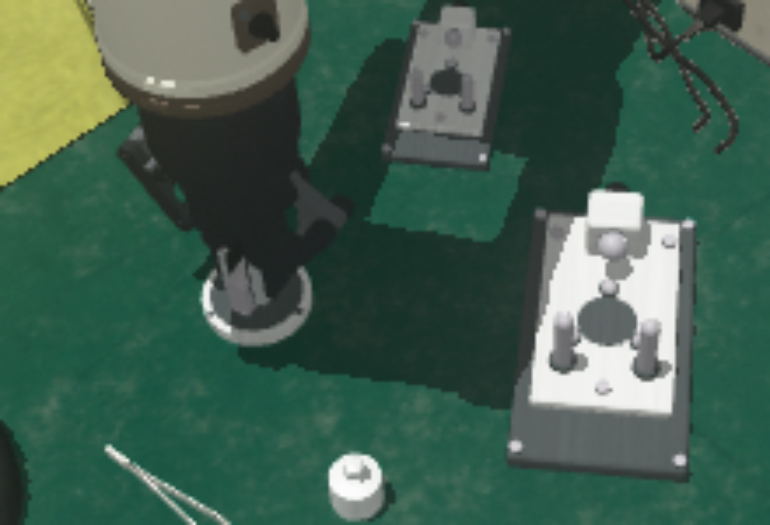

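>>> arm_command(
  moves=[
    [0, [0, 0, -5], [0, 0, 0]],
    [0, [0, 0, -25], [0, 0, 0]],
    [0, [0, 0, -60], [0, 0, 0]],
    [0, [0, 0, -90], [0, 0, 0]],
    [0, [0, 0, -100], [0, 0, 0]],
    [0, [0, 0, -100], [0, 0, 0]],
    [0, [0, 0, -100], [0, 0, 0]],
  ],
)

```text
time: 5.6
position: [0.5314, -0.0303, 0.1279]
ee_rot: [-179.9, 0.0, 63.2]
contact_force: [0.6, -0.2, -3.5]
width: 0.0109
```

```bash
python3 - <<'E'
from h import *
st()
c=viewer.camera('scene'); cv2.imwrite('pics/s3z.png',cv2.resize(c['pixels'][120:270,190:410],None,fx=3.5,fy=3.5))
ang=np.radians(-5.3); o=np.array([.5594,.1588]); x=-.006
rel([o[0]+x*np.cos(ang),o[1]+x*np.sin(ang),.1295],84.7+0.)
E
```

```text
{'time': 5.6, 'position': [0.5314, -0.0303, 0.1279], 'ee_rot': [-179.9058, 0.02, 63.1525], 'contact_force': [0.6179, -0.2442, -3.5384], 'wrist_torque': [-0.0023, 0.0094, -0.0035], 'width': 0.0109}
shift mm [179.2, -65.9, -1.9] turn [-0.14, 0.0, -21.55]
```

View pics/s3z.png

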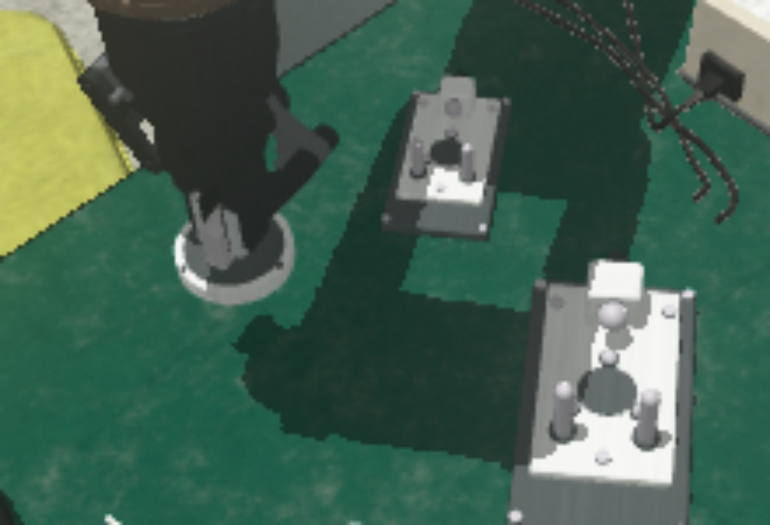

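>>> arm_command(
  moves=[
    [0, [40, -15, 0], [0, 0, -6]],
    [0, [80, -30, 0], [0, 0, -12]],
    [0, [120, -44, 0], [0, 0, -18]],
    [0, [155, -57, 0], [0, 0, -21.5]],
    [0, [172, -63, 0], [0, 0, -21.5]],
    [0, [179, -66, 0], [0, 0, -21.5]],
    [0, [179, -66, 0], [0, 0, -21.5]],
    [0, [179, -66, 0], [0, 0, -21.5]],
    [0, [179, -66, 0], [0, 0, -21.5]],
  ],
)

```text
time: 6.55
position: [0.5538, 0.158, 0.1291]
ee_rot: [-180.0, 0.0, 84.6]
contact_force: [-0.4, -1.2, -2.5]
width: 0.0108
```

```bash
python3 - <<'E'
from h import *
st()
c=viewer.camera('scene'); cv2.imwrite('pics/s4z.png',cv2.resize(c['pixels'][120:290,280:450],None,fx=3.5,fy=3.5))
c=viewer.camera('top'); cv2.imwrite('pics/t4z.png',cv2.resize(c['pixels'][140:290,200:370],None,fx=3.5,fy=3.5))
ang=np.radians(-5.3); o=np.array([.5594,.1588]); x=-.006
rel([o[0]+x*np.cos(ang),o[1]+x*np.sin(ang),.0795],84.7); st()
E
```

```text
{'time': 6.55, 'position': [0.5538, 0.158, 0.1291], 'ee_rot': [-179.9759, 0.0125, 84.5832], 'contact_force': [-0.4068, -1.2171, -2.4819], 'wrist_torque': [0.0088, 0.0291, 0.0104], 'width': 0.0108}
shift mm [1.1, -0.6, 49.8] turn [-0.0, -0.0, -0.12]
{'time': 6.65, 'position': [0.5539, 0.1582, 0.1293], 'ee_rot': [-179.9987, -0.0005, 84.5839], 'contact_force': [0.21, -0.8556, -3.2119], 'wrist_torque': [-0.0295, 0.0266, -0.0063], 'width': 0.0108}
```

View pics/s4z.png

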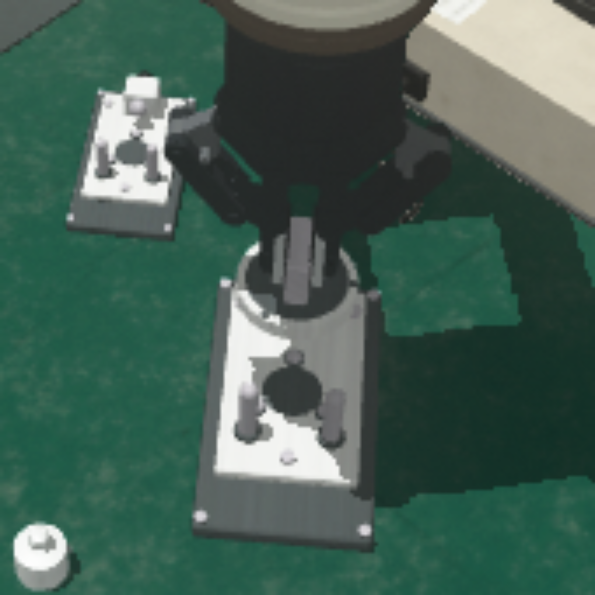

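View pics/t4z.png

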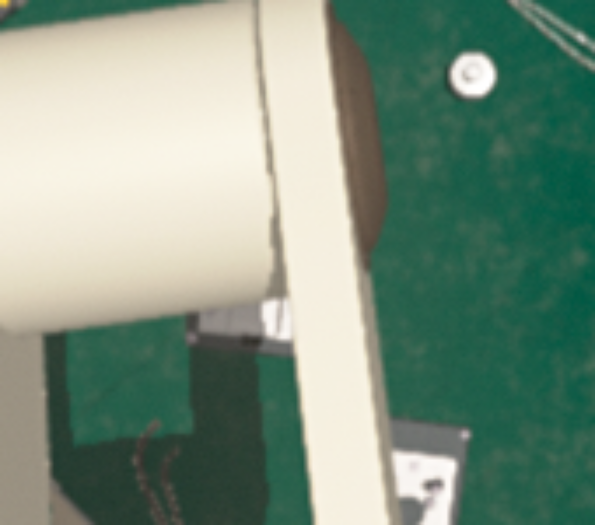

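>>> arm_command(
  moves=[
    [0, [0.5, -0.5, 15], [0, 0, 0]],
    [0, [0.5, -0.5, 30], [0, 0, 0]],
    [0, [0.5, -0.5, 40], [0, 0, 0]],
    [0, [0.5, -0.5, 46], [0, 0, 0]],
    [0, [0.5, -0.5, 49], [0, 0, 0]],
    [0, [0.5, -0.5, 49], [0, 0, 0]],
    [0, [0.5, -0.5, 49], [0, 0, 0]],
    [0, [0.5, -0.5, 49], [0, 0, 0]],
  ],
)

```text
time: 7.45
position: [0.5537, 0.1597, 0.0808]
ee_rot: [180.0, -0.0, 84.7]
contact_force: [-0.0, 0.1, -3.3]
width: 0.0107
```

```bash
python3 - <<'E'
from h import *
st()
c=viewer.camera('scene'); cv2.imwrite('pics/s5z.png',cv2.resize(c['pixels'][170:290,310:410],None,fx=5,fy=5))
s=observe(); ang=np.radians(-5.3); o=np.array([.5594,.1588]);
dx=np.array(s['position'][:2])-o; print('mount xy',dx@[np.cos(ang),np.sin(ang)],dx@[-np.sin(ang),np.cos(ang)])
for t in range(1): print(s['contact_force'])
E
```

```text
{'time': 7.45, 'position': [0.5537, 0.1597, 0.0808], 'ee_rot': [179.9593, -0.0162, 84.6565], 'contact_force': [-0.0153, 0.0961, -3.3423], 'wrist_torque': [-0.0088, -0.0166, -0.0188], 'width': 0.0107}
mount xy -0.005790792427014234 0.00035376543716414156
[-1.23244938 -0.38140481 -2.75339599]
```

View pics/s5z.png

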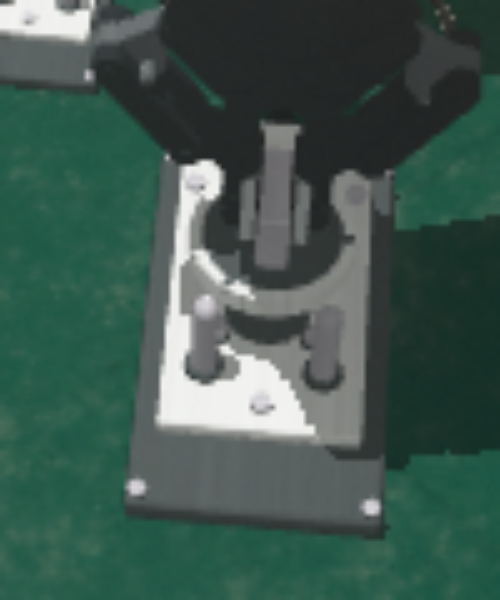

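```bash
python3 - <<'E'
from h import *
c=viewer.camera('scene'); ang=np.radians(-5.3); o=np.array([.5594,.1588])
def W(x,y,z): return [o[0]+x*np.cos(ang)-y*np.sin(ang),o[1]+x*np.sin(ang)+y*np.cos(ang),z]
P=[W(-.0058,.0304,.06),W(-.0058,-.0296,.06),W(.0242,.0004,.060),W(.0112,.0004,.089),W(.0276,.0215,.061),W(.0276,-.0215,.061)]
print(((proj(c,P)-[310,170]+.5)*5).round(0))
im=c['pixels'][170:290,310:410]; cv2.imwrite('pics/s5y.png',cv2.resize(im[20:80,30:85],None,fx=10,fy=10,interpolation=cv2.INTER_NEAREST))
E
```

```text
[[360. 241.]
 [192. 229.]
 [271. 303.]
 [277. 224.]
 [331. 314.]
 [208. 305.]]
```

View pics/s5y.png

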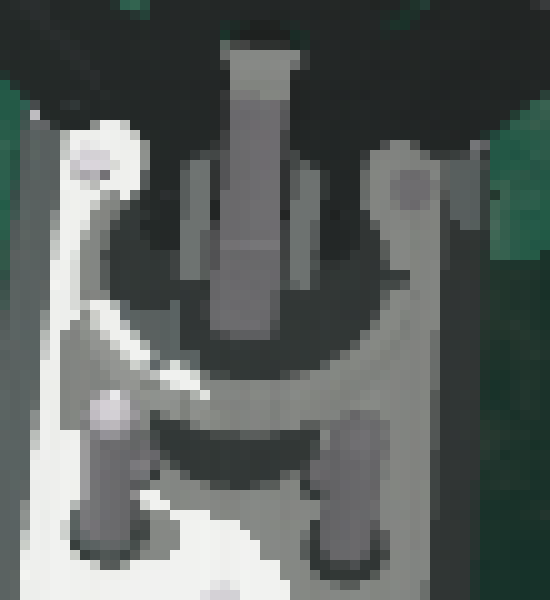

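>>> arm_command(
  moves=[
    [0, [-0.5, 1, 1], [0, 0, 0]],
    [0, [-1, 2, 1], [0, 0, 0]],
    [0, [-1, 2.5, 1], [0, 0, 0]],
    [0, [-1, 3, 1], [0, 0, 0]],
    [0, [-1, 3, 1], [0, 0, 0]],
    [0, [-1, 3, 1], [0, 0, 0]],
  ],
)

```text
time: 8.15
position: [0.5563, 0.1584, 0.0793]
ee_rot: [-180.0, -0.0, 84.7]
contact_force: [-0.0, -0.1, -3.0]
width: 0.0107
```

>>> arm_command(
  moves=[
    [0, [0, 0.3, 0], [0, 0, 0]],
    [0, [0, 0.6, 0], [0, 0, 0]],
    [0, [0, 0.8, 0], [0, 0, 0]],
    [0, [0, 1, 0], [0, 0, 0]],
    [0, [0, 1, 0], [0, 0, 0]],
  ],
)

```text
time: 8.65
position: [0.5573, 0.1583, 0.0793]
ee_rot: [-180.0, -0.0, 84.7]
contact_force: [-0.8, 0.3, -1.9]
width: 0.0105
```

>>> arm_command(
  moves=[
    [0, [0, 0.3, 0], [0, 0, 0]],
    [0, [0, 0.5, 0], [0, 0, 0]],
    [0, [0, 0.7, 0], [0, 0, 0]],
    [0, [0, 0.7, 0], [0, 0, 0]],
  ],
)

```text
time: 9.05
position: [0.5577, 0.1583, 0.0792]
ee_rot: [-179.9, -0.0, 84.7]
contact_force: [-6.3, 2.6, -2.0]
width: 0.0105
```

>>> arm_command(
  moves=[
    [0, [0, 0.3, 0], [0, 0, 0]],
    [0, [0, 0.5, 0], [0, 0, 0]],
    [0, [0, 0.7, 0], [0, 0, 0]],
    [0, [0, 0.7, 0], [0, 0, 0]],
  ],
)

```text
time: 9.45
position: [0.558, 0.1585, 0.0791]
ee_rot: [-179.9, -0.0, 84.7]
contact_force: [-7.8, 4.0, -2.2]
width: 0.0105
```

>>> arm_command(
  moves=[
    [0, [0.3, -0.1, 0], [0, 0, 0]],
    [0, [0.6, -0.2, 0], [0, 0, 0]],
    [0, [0.8, -0.3, 0], [0, 0, 0]],
    [0, [0.8, -0.3, 0], [0, 0, 0]],
    [0, [0.8, -0.3, 0], [0, 0, 0]],
  ],
)

```text
time: 9.95
position: [0.5583, 0.159, 0.0792]
ee_rot: [-180.0, -0.0, 84.7]
contact_force: [-4.2, 2.6, -3.3]
width: 0.0103
```

```bash
cat >> h.py <<'E'
def mf():
    ang=np.radians(-5.3); o=np.array([.5594,.1588]); s=observe(); e=np.array([[np.cos(ang),np.sin(ang)],[-np.sin(ang),np.cos(ang)]])
    print('t',s['time'],'mount xy mm',(e@(np.array(s['position'][:2])-o)*1000).round(2),'z',round(s['position'][2]*1000,2),'F',(e@np.array(s['contact_force'][:2])).round(2),round(s['contact_force'][2],2),'T',np.round(s['wrist_torque'],3),np.round(s['ee_rot'],2))
E
python3 -c "
from h import *
mf()"
```

```text
t 9.95 mount xy mm [-1.1   0.13] z 79.2 F [-4.46  2.17] -3.3 T [ 0.517  0.894 -0.043] [-1.7997e+02 -1.0000e-02  8.4650e+01]
```

>>> arm_command(
  moves=[
    [0, [0.3, 0, 0], [0, 0, 0]],
    [0, [0.6, 0.1, 0], [0, 0, 0]],
    [0, [0.6, 0.2, 0], [0, 0, 0]],
    [0, [0.6, 0.2, 0], [0, 0, 0]],
    [0, [0.6, 0.2, 0], [0, 0, 0]],
  ],
)

```text
time: 10.45
position: [0.5586, 0.1594, 0.0793]
ee_rot: [-180.0, 0.0, 84.6]
contact_force: [-5.4, 0.6, -1.5]
width: 0.0106
```

```bash
python3 -c "
from h import *
mf()"
```

```text
t 10.45 mount xy mm [-0.86  0.54] z 79.28 F [-5.42  0.08] -1.54 T [ 0.12   1.092 -0.005] [-1.7997e+02  1.0000e-02  8.4650e+01]
```

>>> arm_command(
  moves=[
    [0, [0, -0.3, 0.5], [0, 0, 0]],
    [0, [0, -0.3, 1], [0, 0, 0]],
    [0, [0, -0.3, 2], [0, 0, 0]],
    [0, [0, -0.3, 2], [0, 0, 0]],
    [0, [0, -0.3, 2], [0, 0, 0]],
  ],
)

```text
time: 10.95
position: [0.5585, 0.1595, 0.0773]
ee_rot: [-180.0, 0.0, 84.7]
contact_force: [-4.0, -0.7, -2.2]
width: 0.011
```

```bash
python3 -c "
from h import *
mf()"
```

```text
t 10.95 mount xy mm [-0.98  0.61] z 77.31 F [-3.97 -1.03] -2.2 T [-0.039  0.698 -0.005] [-180.      0.     84.65]
```

>>> arm_command(
  moves=[
    [0, [-0.1, 0, 0.5], [0, 0, 0]],
    [0, [-0.1, 0, 1], [0, 0, 0]],
    [0, [-0.1, 0, 1.5], [0, 0, 0]],
    [0, [-0.1, 0, 1.5], [0, 0, 0]],
  ],
)

```text
time: 11.35
position: [0.5585, 0.1595, 0.0758]
ee_rot: [180.0, -0.0, 84.7]
contact_force: [-3.4, 0.3, -2.2]
width: 0.0106
```

>>> arm_command(
  moves=[
    [0, [0, 0, 0.3], [0, 0, 0]],
    [0, [0, 0, 0.7], [0, 0, 0]],
    [0, [0, 0, 1], [0, 0, 0]],
    [0, [0, 0, 1], [0, 0, 0]],
  ],
)

```text
time: 11.75
position: [0.5585, 0.1594, 0.0748]
ee_rot: [180.0, -0.0, 84.7]
contact_force: [-4.2, -0.2, -0.5]
width: 0.0102
```

```bash
python3 -c "
from h import *
mf()"
```

```text
t 11.75 mount xy mm [-0.97  0.56] z 74.82 F [-4.14 -0.58] -0.53 T [ 0.05   0.759 -0.009] [180.    -0.    84.65]
```

>>> arm_command(
  moves=[
    [0, [0, 0, 0.3], [0, 0, 0]],
    [0, [0, 0, 0.7], [0, 0, 0]],
    [0, [0, 0, 1], [0, 0, 0]],
    [0, [0, 0, 1], [0, 0, 0]],
  ],
)

```text
time: 12.15
position: [0.5586, 0.1595, 0.074]
ee_rot: [180.0, -0.0, 84.7]
contact_force: [-3.4, -0.4, 3.4]
width: 0.0105
```

>>> arm_command(
  moves=[
    [0, [0, 0, 0.3], [0, 0, 0]],
    [0, [0, 0, 0.7], [0, 0, 0]],
    [0, [0, 0, 1], [0, 0, 0]],
    [0, [0, 0, 1], [0, 0, 0]],
  ],
)

```text
time: 12.55
position: [0.5587, 0.1595, 0.0732]
ee_rot: [180.0, -0.0, 84.7]
contact_force: [-3.8, -0.5, 7.7]
width: 0.0105
```

```bash
python3 -c "
from h import *
mf()"
```

```text
t 12.55 mount xy mm [-0.8   0.62] z 73.2 F [-3.73 -0.84] 7.74 T [-0.047  1.031  0.002] [ 1.7997e+02 -1.0000e-02  8.4660e+01]
```

>>> arm_command(
  moves=[
    [0, [0, 0, 0.3], [0, 0, 0]],
    [0, [0, 0, 0.7], [0, 0, 0]],
    [0, [0, 0, 0.7], [0, 0, 0]],
  ],
)

```text
time: 12.85
position: [0.5586, 0.1595, 0.0724]
ee_rot: [180.0, -0.0, 84.7]
contact_force: [-5.1, 0.2, 5.6]
width: 0.0103
```

>>> arm_command(
  moves=[
    [0, [0, 0, 0.3], [0, 0, 0]],
    [0, [0, 0, 0.7], [0, 0, 0]],
    [0, [0, 0, 0.7], [0, 0, 0]],
  ],
)

```text
time: 13.15
position: [0.5586, 0.1595, 0.0717]
ee_rot: [180.0, -0.0, 84.7]
contact_force: [-5.2, 0.3, 5.0]
width: 0.0107
```

```bash
python3 -c "
from h import *
mf()"
```

```text
t 13.15 mount xy mm [-0.83  0.62] z 71.71 F [-5.2  -0.18] 5.02 T [-0.076  0.877  0.015] [ 1.7997e+02 -1.0000e-02  8.4650e+01]
```

>>> arm_command(
  moves=[
    [0, [0, -0.1, 0.5], [0, 0, 0]],
    [0, [0, -0.2, 1], [0, 0, 0]],
    [0, [0, -0.2, 1.5], [0, 0, 0]],
    [0, [0, -0.2, 1.5], [0, 0, 0]],
  ],
)

```text
time: 13.55
position: [0.5585, 0.1595, 0.07]
ee_rot: [180.0, -0.0, 84.7]
contact_force: [-1.7, -0.1, 0.9]
width: 0.0105
```

>>> arm_command(
  moves=[
    [0, [0, 0, 0.5], [0, 0, 0]],
    [0, [0, 0, 1], [0, 0, 0]],
    [0, [0, 0, 1.5], [0, 0, 0]],
    [0, [0, 0, 1.5], [0, 0, 0]],
  ],
)

```text
time: 13.95
position: [0.5584, 0.1595, 0.0683]
ee_rot: [180.0, -0.0, 84.7]
contact_force: [1.1, -1.1, -0.8]
width: 0.0106
```

```bash
python3 -c "
from h import *
mf()"
```

```text
t 13.95 mount xy mm [-1.02  0.59] z 68.35 F [ 1.15 -1.01] -0.82 T [-0.021 -0.231 -0.067] [ 1.7998e+02 -1.0000e-02  8.4650e+01]
```

>>> arm_command(
  moves=[
    [0, [0, 0.1, 0.8], [0, 0, 0]],
    [0, [0, 0.2, 1.6], [0, 0, 0]],
    [0, [0, 0.2, 2.4], [0, 0, 0]],
    [0, [0, 0.2, 3], [0, 0, 0]],
    [0, [0, 0.2, 3], [0, 0, 0]],
  ],
)

```text
time: 14.45
position: [0.5584, 0.1595, 0.0652]
ee_rot: [-180.0, -0.0, 84.7]
contact_force: [0.7, -0.5, -1.7]
width: 0.011
```

>>> arm_command(
  moves=[
    [0, [0, 0, 0.8], [0, 0, 0]],
    [0, [0, 0, 1.6], [0, 0, 0]],
    [0, [0, 0, 2.4], [0, 0, 0]],
    [0, [0, 0, 3], [0, 0, 0]],
    [0, [0, 0, 3], [0, 0, 0]],
  ],
)

```text
time: 14.95
position: [0.5584, 0.1595, 0.0622]
ee_rot: [-180.0, -0.0, 84.7]
contact_force: [1.3, -0.2, -2.0]
width: 0.0105
```

```bash
python3 -c "
from h import *
mf()"
```

```text
t 14.95 mount xy mm [-1.02  0.57] z 62.23 F [ 1.3  -0.04] -1.95 T [ 0.022 -0.312 -0.048] [-179.99   -0.     84.65]
```

>>> arm_command(
  moves=[
    [0, [0, 0.2, 0.8], [0, 0, 0]],
    [0, [0, 0.3, 1.6], [0, 0, 0]],
    [0, [0, 0.3, 2.4], [0, 0, 0]],
    [0, [0, 0.3, 3], [0, 0, 0]],
    [0, [0, 0.3, 3], [0, 0, 0]],
  ],
)

```text
time: 15.45
position: [0.5585, 0.1595, 0.0592]
ee_rot: [-180.0, -0.0, 84.7]
contact_force: [-2.5, -0.2, -0.5]
width: 0.0106
```

>>> arm_command(
  moves=[
    [0, [0, 0, 0.5], [0, 0, 0]],
    [0, [0, 0, 1], [0, 0, 0]],
    [0, [0, 0, 1.5], [0, 0, 0]],
    [0, [0, 0, 1.5], [0, 0, 0]],
  ],
)

```text
time: 15.85
position: [0.5586, 0.1594, 0.0577]
ee_rot: [-180.0, -0.0, 84.7]
contact_force: [-3.1, 0.3, -0.6]
width: 0.0105
```

```bash
python3 -c "
from h import *
mf()"
```

```text
t 15.85 mount xy mm [-0.88  0.57] z 57.7 F [-3.11  0.06] -0.6 T [ 0.072  0.533 -0.012] [-179.97   -0.     84.65]
```

Posts firmly touched; about 2 mm to go.

>>> arm_command(
  moves=[
    [0, [0, 0, 0.4], [0, 0, 0]],
    [0, [0, 0, 0.8], [0, 0, 0]],
    [0, [0, 0, 1.2], [0, 0, 0]],
    [0, [0, 0, 1.2], [0, 0, 0]],
  ],
)

```text
time: 16.25
position: [0.5586, 0.1595, 0.0565]
ee_rot: [-180.0, -0.0, 84.7]
contact_force: [-4.9, 1.0, -0.1]
width: 0.0107
```

>>> arm_command(
  moves=[
    [0, [0, 0, 0.3], [0, 0, 0]],
    [0, [0, 0, 0.5], [0, 0, 0]],
    [0, [0, 0, 0.5], [0, 0, 0]],
  ],
)

```text
time: 16.55
position: [0.5586, 0.1595, 0.0561]
ee_rot: [-180.0, -0.0, 84.7]
contact_force: [-4.3, 0.6, -0.4]
width: 0.0107
```

```bash
python3 -c "
from h import *
mf()"
```

```text
t 16.55 mount xy mm [-0.89  0.58] z 56.06 F [-4.37  0.19] -0.36 T [ 0.049  0.77  -0.033] [-179.97   -0.     84.66]
```

>>> arm_command(
  moves=[
    [0, [0, 0, 0.3], [0, 0, 0]],
    [0, [0, 0, 0.5], [0, 0, 0]],
    [0, [0, 0, 0.5], [0, 0, 0]],
  ],
)

```text
time: 16.85
position: [0.5586, 0.1595, 0.0555]
ee_rot: [-180.0, -0.0, 84.7]
contact_force: [-5.8, 0.9, -0.3]
width: 0.0105
```

>>> arm_command(
  moves=[
    [0, [0, 0, 0.3], [0, 0, 0]],
    [0, [0, 0, 0.5], [0, 0, 0]],
    [0, [0, 0, 0.5], [0, 0, 0]],
  ],
)

```text
time: 17.15
position: [0.5586, 0.1595, 0.0553]
ee_rot: [-180.0, -0.0, 84.7]
contact_force: [-6.4, 0.1, 3.6]
width: 0.0109
```

```bash
python3 -c "
from h import *
mf()"
```

```text
t 17.15 mount xy mm [-0.84  0.59] z 55.32 F [-6.4  -0.47] 3.57 T [0.002 1.112 0.022] [-179.98   -0.     84.66]
```

>>> arm_command(
  moves=[
    [0, [0, -0.2, 0.2], [0, 0, 0]],
    [0, [0, -0.3, 0.3], [0, 0, 0]],
    [0, [0, -0.3, 0.3], [0, 0, 0]],
    [0, [0, -0.3, 0.3], [0, 0, 0]],
  ],
)

```text
time: 17.55
position: [0.5586, 0.1595, 0.0553]
ee_rot: [180.0, -0.0, 84.7]
contact_force: [-6.3, 0.5, 5.6]
width: 0.0104
```

```bash
python3 -c "
from h import *
mf()
c=viewer.camera('scene'); cv2.imwrite('pics/s6z.png',cv2.resize(c['pixels'][180:280,310:410],None,fx=6,fy=6,interpolation=cv2.INTER_NEAREST))
"
```

```text
t 17.55 mount xy mm [-0.9   0.59] z 55.26 F [-6.28 -0.05] 5.63 T [-0.066  0.903  0.024] [ 1.7998e+02 -1.0000e-02  8.4660e+01]
```

View pics/s6z.png

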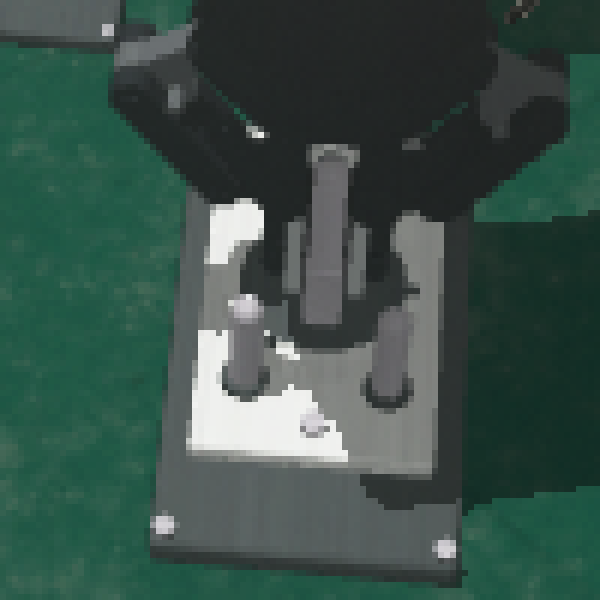

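>>> arm_command(
  moves=[
    [0, [0, -0.3, 0], [0, 0, 0]],
    [0, [0, -0.6, 0], [0, 0, 0]],
    [0, [0, -0.6, 0], [0, 0, 0]],
    [0, [0, -0.6, 0.2], [0, 0, 0]],
    [0, [0, -0.6, 0.2], [0, 0, 0]],
  ],
)

```text
time: 18.1
position: [0.5584, 0.1595, 0.0552]
ee_rot: [179.9, -0.0, 84.7]
contact_force: [-0.5, -2.1, 5.1]
width: 0.0106
```

```bash
python3 -c "
from h import *
mf()
"
```

```text
t 18.1 mount xy mm [-1.05  0.59] z 55.19 F [-0.32 -2.09] 5.11 T [-0.182 -0.194  0.024] [ 1.7992e+02 -1.0000e-02  8.4650e+01]
```

>>> arm_command(
  moves=[
    [0, [0, 0, 0.2], [0, 0, 0]],
    [0, [0, 0, 0.4], [0, 0, 0]],
    [0, [0, 0, 0.4], [0, 0, 0]],
  ],
)

```text
time: 18.4
position: [0.5584, 0.1595, 0.0551]
ee_rot: [179.9, -0.0, 84.7]
contact_force: [-1.5, -2.1, 10.5]
width: 0.0105
```

```bash
python3 -c "
from h import *
mf()
"
```

```text
t 18.4 mount xy mm [-1.01  0.6 ] z 55.1 F [-1.34 -2.23] 10.48 T [-0.305  0.141 -0.02 ] [ 1.7991e+02 -2.0000e-02  8.4650e+01]
```

>>> arm_command(
  moves=[
    [0, [0, 0, -0.3], [0, 0, 0]],
    [0, [0, 0, -0.5], [0, 0, 0]],
    [0, [0, 0, -0.5], [0, 0, 0]],
    [0.25, [0, 0, -0.5], [0, 0, 0]],
    [0.5, [0, 0, -0.5], [0, 0, 0]],
    [0.5, [0, 0, -0.5], [0, 0, 0]],
    [0.5, [0, 0, -0.5], [0, 0, 0]],
    [0.5, [0, 0, -0.5], [0, 0, 0]],
    [0.5, [0, 0, -0.5], [0, 0, 0]],
  ],
  force=20,
)

```text
time: 19.3
position: [0.5578, 0.1596, 0.0548]
ee_rot: [-180.0, -0.0, 84.7]
contact_force: [-0.0, 0.4, -0.0]
width: 0.0427
```

```bash
python3 -c "
from h import *
st()
"
```

```text
{'time': 19.3, 'position': [0.5578, 0.1596, 0.0548], 'ee_rot': [-179.9928, -0.0062, 84.6534], 'contact_force': [-0.0327, 0.4171, -0.0213], 'wrist_torque': [-0.0514, -0.0194, 0.0017], 'width': 0.0427}
```

>>> arm_command(
  moves=[
    [0.5, [0, 0, -10], [0, 0, 0]],
    [0.5, [0, 0, -30], [0, 0, 0]],
    [0.5, [0, 0, -60], [0, 0, 0]],
    [0.5, [0, 0, -100], [0, 0, 0]],
    [0.5, [0, -40, -135], [0, 0, 0]],
    [0.5, [0, -85, -150], [0, 0, 0]],
    [0.5, [0, -110, -150], [0, 0, 0]],
    [0.5, [0, -110, -150], [0, 0, 0]],
    [0.5, [0, -110, -150], [0, 0, 0]],
  ],
)

```text
time: 20.2
position: [0.4484, 0.1698, 0.2058]
ee_rot: [179.9, -0.0, 84.7]
contact_force: [0.5, -0.6, -0.6]
width: 0.0429
```

```bash
python3 - <<'E'
from h import *
st()
c=viewer.camera('scene'); d=viewer.camera('top')
a=cv2.resize(c['pixels'][180:280,320:400],None,fx=5,fy=5,interpolation=cv2.INTER_NEAREST)
b=cv2.resize(d['pixels'][155:255,246:316],None,fx=5,fy=5,interpolation=cv2.INTER_NEAREST)
cv2.imwrite('pics/f.png',np.hstack([a,b]))
ang=np.radians(-5.3); o=np.array([.5594,.1588])
def W(x,y,z): return [o[0]+x*np.cos(ang)-y*np.sin(ang),o[1]+x*np.sin(ang)+y*np.cos(ang),z]
for dz in (0,.004):
  P=[W(-.001+.017,0,.064+dz),W(-.001-.017,0,.064+dz)]; print(((proj(c,P)-[320,180]+.5)*5).round(),((proj(d,P)-[246,155]+.5)*5).round())
print('ring', [((proj(c,W(-.001+.03*np.cos(t),.03*np.sin(t),.036))-[320,180]+.5)*5).round().tolist() for t in (0,np.pi/2,np.pi,-np.pi/2)])
E
```

```text
{'time': 20.2, 'position': [0.4484, 0.1698, 0.2058], 'ee_rot': [179.9033, -0.0326, 84.6753], 'contact_force': [0.4645, -0.6292, -0.5655], 'wrist_torque': [0.0083, -0.0107, -0.0106], 'width': 0.0429}
[[222. 228.]
 [227. 151.]] [[147. 201.]
 [138. 282.]]
[[222. 221.]
 [228. 145.]] [[146. 200.]
 [137. 281.]]
ring [[[216.0, 303.0]], [[303.0, 241.0]], [[225.0, 170.0]], [[139.0, 229.0]]]
```

View pics/f.png

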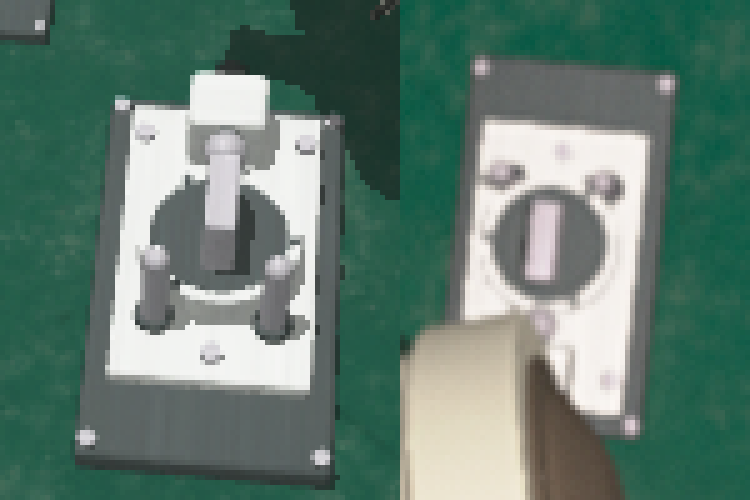

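```bash
python3 - <<'E'
from h import *
ang=np.radians(-5.3); o=np.array([.5594,.1588]); x=-.009;y=.0006
rel([o[0]+x*np.cos(ang)-y*np.sin(ang),o[1]+x*np.sin(ang)+y*np.cos(ang),.090],84.65)
E
```

```text
shift mm [0.1, 101.9, 115.0] turn [0.01, -0.0, -0.01]
```

>>> arm_command(
  moves=[
    [0, [0, 30, 0], [0, 0, 0]],
    [0, [0, 65, 0], [0, 0, 0]],
    [0, [0, 92, 20], [0, 0, 0]],
    [0, [0, 102, 55], [0, 0, 0]],
    [0, [0, 102, 85], [0, 0, 0]],
    [0, [0, 102, 105], [0, 0, 0]],
    [0, [0, 102, 114], [0, 0, 0]],
    [0, [0, 102, 114], [0, 0, 0]],
    [0, [0, 102, 114], [0, 0, 0]],
    [0, [0, 102, 114], [0, 0, 0]],
  ],
)

```text
time: 21.3
position: [0.5506, 0.1604, 0.0921]
ee_rot: [179.9, -0.0, 84.7]
contact_force: [0.8, -0.3, 0.2]
width: -0.0002
```

>>> arm_command(
  moves=[
    [0, [0, 0, 3], [0, 0, 0]],
    [0, [0, 0, 6], [0, 0, 0]],
    [0, [0, 0, 9], [0, 0, 0]],
    [0, [0, 0, 10], [0, 0, 0]],
    [0, [0, 0, 10], [0, 0, 0]],
    [0, [0, 0, 10], [0, 0, 0]],
  ],
)

```text
time: 21.9
position: [0.5499, 0.1603, 0.0809]
ee_rot: [180.0, -0.0, 84.7]
contact_force: [-0.2, -0.6, 0.4]
width: 0.0
```

```bash
python3 -c "
from h import *
mf();st()
"
```

```text
t 21.9 mount xy mm [-9.56  0.6 ] z 80.88 F [-0.17 -0.61] 0.38 T [-0.001  0.009  0.039] [180.    -0.    84.65]
{'time': 21.9, 'position': [0.5499, 0.1603, 0.0809], 'ee_rot': [179.9989, -0.0047, 84.6539], 'contact_force': [-0.2226, -0.5915, 0.3775], 'wrist_torque': [-0.0009, 0.0093, 0.0387], 'width': 0.0}
```

>>> arm_command(
  moves=[
    [0, [0, 0, 0.5], [0, 0, 0]],
    [0, [0, 0, 1], [0, 0, 0]],
    [0, [0, 0, 1.5], [0, 0, 0]],
    [0, [0, 0, 2], [0, 0, 0]],
    [0, [0, 0, 2], [0, 0, 0]],
  ],
)

```text
time: 22.4
position: [0.5498, 0.1603, 0.0787]
ee_rot: [-180.0, -0.0, 84.7]
contact_force: [0.6, -0.3, -0.6]
width: -0.0001
```

>>> arm_command(
  moves=[
    [0, [0, 0, 0.4], [0, 0, 0]],
    [0, [0, 0, 0.6], [0, 0, 0]],
    [0, [0, 0, 0.6], [0, 0, 0]],
  ],
)

```text
time: 22.7
position: [0.5499, 0.1603, 0.0782]
ee_rot: [-180.0, -0.0, 84.7]
contact_force: [-0.1, 0.1, -0.4]
width: 0.0001
```

>>> arm_command(
  moves=[
    [0, [0, 0, 0.4], [0, 0, 0]],
    [0, [0, 0, 0.6], [0, 0, 0]],
    [0, [0, 0, 0.6], [0, 0, 0]],
  ],
)

```text
time: 23.0
position: [0.5499, 0.1603, 0.0777]
ee_rot: [180.0, -0.0, 84.7]
contact_force: [-0.3, -0.0, 1.9]
width: -0.0003
```

>>> arm_command(
  moves=[
    [0, [0, 0, 0.3], [0, 0, 0]],
    [0, [0, 0, 0.5], [0, 0, 0]],
    [0, [0, 0, 0.5], [0, 0, 0]],
  ],
)

```text
time: 23.3
position: [0.55, 0.1603, 0.0776]
ee_rot: [180.0, -0.0, 84.7]
contact_force: [-1.8, -0.4, 6.3]
width: 0.0001
```

Stiff at the seated height. Retreat and hand in.

>>> arm_command(
  moves=[
    [0, [0, 0, -5], [0, 0, 0]],
    [0, [0, 0, -25], [0, 0, 0]],
    [0, [0, 0, -60], [0, 0, 0]],
    [0, [0, 0, -100], [0, 0, 0]],
    [0, [0, -40, -130], [0, 0, 0]],
    [0, [0, -85, -140], [0, 0, 0]],
    [0, [0, -100, -140], [0, 0, 0]],
    [0, [0, -100, -140], [0, 0, 0]],
    [0, [0, -100, -140], [0, 0, 0]],
    [0, [0, -100, -140], [0, 0, 0]],
  ],
)

```text
time: 24.3
position: [0.4511, 0.1694, 0.2166]
ee_rot: [-180.0, 0.0, 84.6]
contact_force: [0.2, -0.2, -0.3]
width: -0.0001
```

```bash
python3 - <<'E'
from h import *
st()
c=viewer.camera('scene')
cv2.imwrite('pics/g.png',cv2.resize(c['pixels'][130:330,200:420],None,fx=3,fy=3,interpolation=cv2.INTER_NEAREST))
cv2.imwrite('pics/g2.png',cv2.resize(c['pixels'][190:250,335:395],None,fx=9,fy=9,interpolation=cv2.INTER_NEAREST))
E
```

```text
{'time': 24.3, 'position': [0.4511, 0.1694, 0.2166], 'ee_rot': [-179.9584, 0.0113, 84.6356], 'contact_force': [0.218, -0.1654, -0.3397], 'wrist_torque': [0.0194, 0.0566, -0.0016], 'width': -0.0001}
```

View pics/g.png

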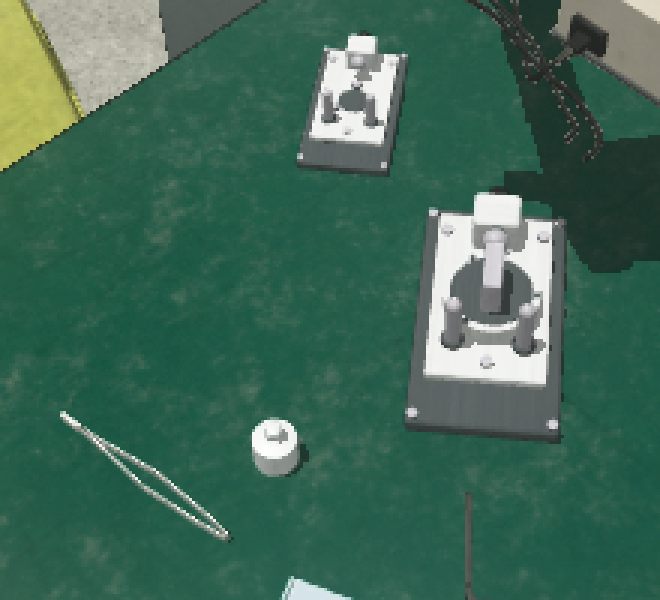

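View pics/g2.png

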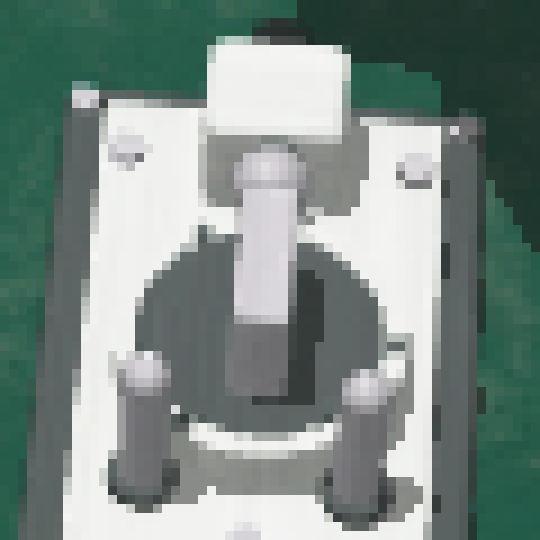

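The picture shows the mirror seated level between the posts and the catch. The flange is at about (363, 228), the posts are at about (351, 231) and (375, 233), and the bystanders have not moved.

```bash
python3 -c "
from h import *
print(ticket.finish_job())"
```

```text
the job is handed in; nothing more can be done
None
```

The mirror cell is seated in the larger (164 x 92 mm) mount. It sits against both posts, under the catch and on the pads. I let go of it and handed the job in at about 24 s.

- **Gripping:** I gripped the bar with 70 N and lifted the cell level.
- **Feeling for the posts:** I pushed at up to about 9 N sideways. The first touch was mainly on one post, so I shifted about 1.4 mm sideways until the side force was near zero. The seat turned out to be about 1 mm from mid slot, towards the catch.
- **Catch and pads:** I pressed down at up to about 8 N (reading) to get past the catch and 10.5 N at the end to seat it. I estimate the contact forces on the glass at up to 35 N. They were not measured directly, and the force was only read at the end of each move.
- **Height check after release:** I touched the bar's top towards the catch end with the closed fingers and found it at about 63.7 mm (64 mm expected). It moved only about 0.1 mm as the load rose from 2 to 6 N.
- **Rocking:** I did not test it by pressing off-centre sideways.
- **Last pictures:** The bar matches the seated position to within about 0.6 pixel; the catch end read that much high in the picture, but the touch test did not show it. The weight, the tweezers, the visible part of the hex key and the smaller look-alike mount have not moved, and nothing disagreed beyond that.

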